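# Fetch the spare jar from behind the tall carton

### The arm

A 7-joint arm with a two-finger parallel gripper is mounted at the origin on the work surface. World frame = base frame: x ahead of the robot, y to its left, z up, the work surface at z = 0. Lengths are in m, angles in rad, forces in N, time in s.
With the tool pointing down it reaches from about 0.425 to 0.925 m from the base axis. Payload 6.8 kg.
Tool frame: the origin (TCP) lies at the very end of the fingers, on their centre line; the grasp point (between the pads) lies 19 mm behind it (hold_point_z is the distance from the TCP to the grasp point, in m); z points along the fingers, y is the direction in which the jaws open and shut (so a half turn about z gives the same grasp; the last joint's range is limited). The gripper opens to 85 mm and grips with 20 to 120 N. Pads are 22 mm wide; open, the fingers measure 114 mm over their backs; the gripper's body (76 mm by 85 mm) begins 54 mm behind the grasp point. The pads swing forward as they close: fully open they stand 13 mm farther back than shut.
Start: joints at [1.152, 0.477, 0.022, 1.555, -0.011, 1.109, -0.083], TCP at [0.206, -0.643, 0.231] pointing down, gripper open.
Joint ranges: [-2.96, 2.96], [-0.34, 2.1], [-1.41, 1.46], [0.24, 2.44], [-1.37, 4.51], [0.17, 1.92], [-2.96, 2.96]. Speed limits (rad/s): [2.39, 2.39, 3.14, 3.14, 3.14, 3.14, 3.14].

### API

Orientations are given as a unit quaternion [w, x, y, z].
In Python, from station import get_obs, read_camera, calibration, hand_in, regions_of, hold_point_z gives the robot as it stands.
- The arm moves only by the tool send_rows, never from a script. Its argument "motion" is text: rows parted by semicolons, each of 7 numbers parted by spaces: the shift along the world's x, y, z in cm, then the turn, a rotation vector about the world's x, y, z in degrees, then the closure, from 0 (fully open) to 1 (shut). In form: dx dy dz rx ry rz fingers; .... A call has 1 to 20 rows; each row shifts and turns the pose as measured when the row begins; what a row does not reach is not made up. A row lasts 1/12 s, in which the tool goes at most 41.7 mm and 7.16 degrees, less where a joint would pass 70% of its speed; a pose out of reach is approached as far as the arm can. A call is refused whole if a number of a shift passes 4.17 or a number of a turn 7.16, either way. A call with a gripper value outside its range is refused whole. The fingers move at their own pace and stop on an object; "newtons" is the grip in N (left out, the last holds). Time passes only in rows, so rows that do not move let the fingers close. It gives the time, the measured TCP pose, the force and the opening at its end, in the units of the state.
- get_obs(): the state, without advancing time (a new reading comes with each control period).
- read_camera(name): name is "scene" or "side" or "wrist"; returns the picture (480x640x3 uint8, red, green, blue); there is no depth.
- calibration(name): a dict with "mtx" (3x3 intrinsics, pixels), "R" (3x3) and "t" (3): a world point X has camera coordinates R X + t; the wrist camera has in their place "hand_eye" (4x4, takes a point from camera to tool coordinates, whose origin is the TCP and whose axes are the flange's). Camera axes: x right, y down, z forward; pixel columns grow to the right and rows downward; lengths in m; the calibration is good to about 2 mm. A picture is of the moment at which its call begins: read the wrist's pose just before it. calibration takes no time and is no camera call.
- hand_in(): hands the job in, once; it reports no verdict.
Trained networks look in the newest picture that a camera, given by its name, has taken for a name from the list of things; names that differ only in an ending like _2 or _b are one class to them, and where a whole thing is asked for, a point or a joint stands for the part that bears it (a point fixed in the world has none). Each returns a list of dicts, best first, with "conf" (0 to 1); they miss things now and then, are a little off and sometimes report something else, mostly with a low value. They report only what shows in the picture. A call takes as long as a camera call. They do not tell look-alikes from the thing itself.
- regions_of(thing, camera): "region" (480x640 bool, what is visible of it) and "point" ([column, row] in pixels, amid what is visible of it).
The state is a dict: "t": time; "q": joint angles; "joint_vel": joint speeds; "joint_torque": joint torques, N m; "eef_pos": TCP position; "tool_rot": TCP orientation; "contact_force": force on the tool from outside, world axes, zero at the start; "torque": the same for the moment, N m; "gripper_width": opening from 0.0 (shut) to 1.0 (fully open).
Only numpy, scipy, OpenCV 4.12 (cv2) and the standard library are available. Lean on these libraries where they do the work, as an engineer would, in place of code of your own. Each camera call takes 0.05 s, during which the arm holds its last target.

### The job

First take the tall slim carton out of the white two-bay stock tray and stand it upright on the square cork pad, so that you can get at the small squat amber jar hidden behind it. Then take that jar out and stand it upright inside the shallow grey work tray. Set both down rather than dropping or tipping them, and leave the carton on the pad.

Things in the scene. Friction and masses are not known exactly. Their poses are not given: they have to be found in the camera images.
- carton_mid (a point): Centre of the tall slim grey carton, 45 (own x) x 56 (own y) x 150 mm tall, loose, 0.15 to 0.31 kg. It stands at the front of one bay of a fixed white stock tray (200 x 280 mm, floor 5 mm thick, walls and divider 28 mm high); its +x points away from the robot, to the jar. 30 mm are free on either side (own y); grip it near its top. The other bay has a wide low carton.
- jar_mid (a point): Centre of the squat round amber glass jar with black lid (top 16 mm, 44 mm across), 46 mm diameter, 70 mm tall, loose, 0.13 to 0.25 kg. It stands on the stock tray's floor (5 mm above the bench) about 10 mm behind the tall carton, on its far side from the robot; no room to grip it until the carton is gone. Grip at or a little above its middle, clear of the 28 mm tray walls.
- pad: Square cork pad, 130 x 130 x 4 mm, fixed on the bench to the left or right of the stock tray (the work tray is on the other side). Origin at the centre of its underside, at bench height; its top is 4 mm above the bench. The tall carton goes here.
- worktray: Shallow square grey work tray, 150 x 150 mm outside, rim 14 mm high, walls and floor 4 mm thick, fixed, empty. Origin at the centre of its underside, at bench height. The jar goes on its floor. Apart from the tall carton, all that stands in and between stock tray, pad and work tray is at most 105 mm tall.
Mind the look-alikes: they are no part of the job. Leave any purple look-alike of the part that bears carton_mid alone. There is more than one size of the pad; the job needs the smaller.

How it is judged:
By the outcome, as a careful person would: the job done as asked, in the order asked, and still so for the second after the job is handed in, with the robot touching nothing.
It also fails if it takes over 58 s, if anything falls off the work surface, if the arm or the gripper's body presses on something with over 40 N, if the wrist force passes 120 N, or if a joint passes its speed limit or range.

## Working session

There is one attempt and no reset: what is moved stays moved. The work goes in short steps, Python scripts to look and compute and a tool call to move; the robot and the scene stay as the last step left them, time stands still between calls to the robot, and variables do not carry over. Pictures are saved under pics/ and viewed, and the job is handed in when it is done.

Besides the shell and the picture viewer there is one more tool, called after "Request:" in YAML: its name, and indented under it one key for each argument. send_rows: Moves the arm, as the interface text tells. Its arguments: {"type":"object","properties":{"motion":{"type":"string"},"newtons":{"type":"number"}},"required":["motion"]}

```bash
ls; mkdir -p pics; python3 - <<'E'
from station import *
import cv2
o=get_obs()
for k in o: print(k,o[k])
print(hold_point_z)
for n in ["scene","side","wrist"]:
    im=read_camera(n); cv2.imwrite(f"pics/{n}0.png",im[:,:,::-1]); c=calibration(n); print(n,{k:c[k] for k in c})
E
```

```text
pics
t 0.0
q [ 1.15195264  0.47781393  0.02236173  1.55649508 -0.01146575  1.10927788
 -0.08312447]
joint_vel [ 0.00028798 -0.00024325 -0.00140623  0.00096323  0.00176178  0.00039792
 -0.0018199 ]
joint_torque [ 4.67175892e-05 -5.96448183e+01  1.60749178e+00 -2.81196660e+01
  1.22949597e-02  9.08097922e-03 -1.19011710e-05]
eef_pos [ 0.20616806 -0.64210495  0.23029846]
tool_rot [-9.03441772e-04  9.87954214e-01  1.54743661e-01 -2.32783061e-04]
contact_force [ 0.03155452 -0.35814969  0.54304962]
torque [ 0.00319152 -0.01561314  0.00630443]
gripper_width 1.0006566443094356
0.0187
scene {'mtx': array([[461.80338866,   0.        , 312.66181365],
       [  0.        , 461.80338866, 242.44440072],
       [  0.        ,   0.        ,   1.        ]]), 'R': array([[ 0.08458604,  0.99641293, -0.00254604],
       [ 0.81133153, -0.07035726, -0.58033698],
       [-0.5784344 ,  0.04702272, -0.81437246]]), 't': array([-0.04544762, -0.26316007,  1.22255457])}
side {'mtx': array([[544.26401885,   0.        , 316.2267287 ],
       [  0.        , 544.26401885, 244.14393716],
       [  0.        ,   0.        ,   1.        ]]), 'R': array([[-0.97257782, -0.23249528, -0.00619118],
       [-0.12490233,  0.54457851, -0.82935737],
       [ 0.19619325, -0.8058413 , -0.55868418]]), 't': array([0.39844316, 0.12896387, 1.34224609])}
wrist {'mtx': array([[427.03992917,   0.        , 322.68420428],
       [  0.        , 427.03992917, 235.83820968],
       [  0.        ,   0.        ,   1.        ]]), 'hand_eye': array([[ 4.29398030e-04, -9.63466395e-01, -2.67828904e-01,
         6.66742322e-02],
       [ 9.99999186e-01,  9.19465538e-05,  1.27249248e-03,
        -5.20707038e-04],
       [-1.20137780e-03, -2.67829232e-01,  9.63465650e-01,
        -1.42714958e-01],
       [ 0.00000000e+00,  0.00000000e+00,  0.00000000e+00,
         1.00000000e+00]])}
```

View pics/scene0.png

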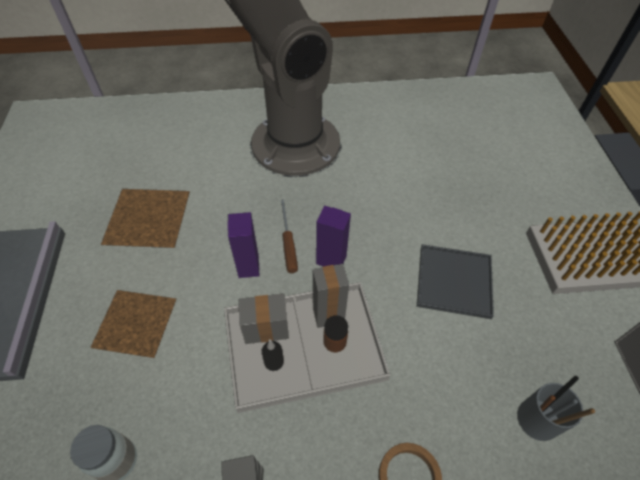

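View pics/side0.png

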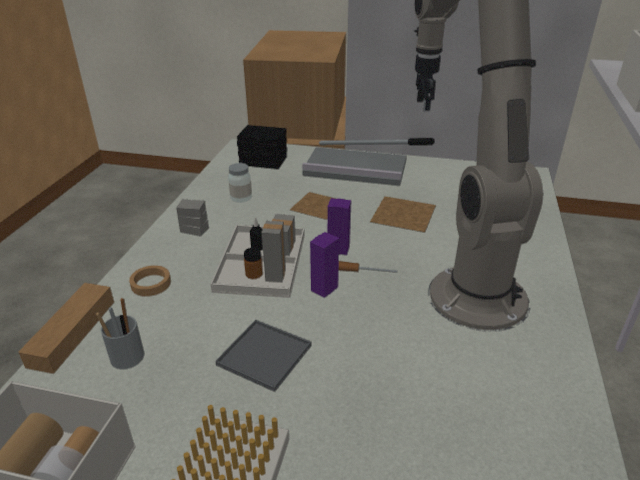

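View pics/wrist0.png

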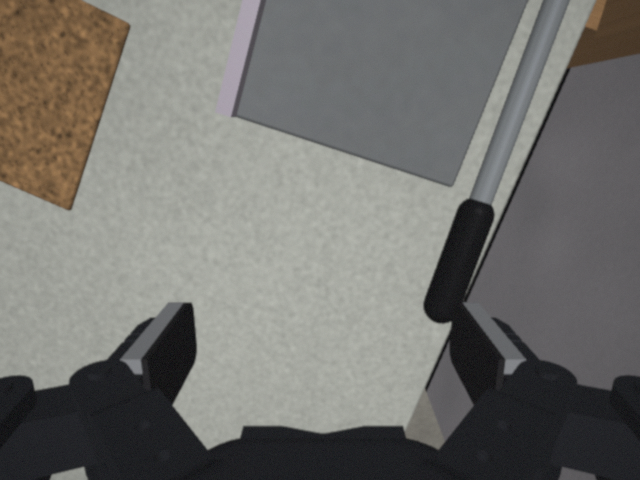

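```bash
cat > h.py <<'E'
import numpy as np, cv2
from station import *
def cal(n):
    c=calibration(n); K=np.array(c["mtx"])
    if n=="wrist":
        o=get_obs(); w,x,y,z=o["tool_rot"]
        from scipy.spatial.transform import Rotation as Ro
        Rt=Ro.from_quat([x,y,z,w]).as_matrix(); H=np.array(c["hand_eye"])
        Rwc=Rt@H[:3,:3]; p=Rt@H[:3,3]+o["eef_pos"]
        return K,Rwc.T,-Rwc.T@p
    return K,np.array(c["R"]),np.array(c["t"])
def back(C,uv,z):
    K,R,t=C; uv=np.atleast_2d(np.array(uv,float))
    d=np.c_[(uv-K[:2,2])/[K[0,0],K[1,1]],np.ones(len(uv))]@R
    o=-R.T@t
    return o+d*((z-o[2])/d[:,2])[:,None]
def proj(C,X):
    K,R,t=C; p=np.atleast_2d(X)@R.T+t
    return p[:,:2]/p[:,2:]*[K[0,0],K[1,1]]+K[:2,2]
def box(C,uv,z):
    P=back(C,uv,z)[:,:2]
    (c,s,a)=cv2.minAreaRect((P*1000).astype(np.float32)); return np.round(c,1),np.round(s,1),round(a,1)
E
python3 - <<'E'
from h import *
for n in ["scene","side"]:
    im=read_camera(n)[:,:,::-1].copy(); C=cal(n); pts=[]
    for th,z in [("carton_mid",.155),("jar_mid",.075),("pad",.004),("worktray",.014)]:
        for r in regions_of(th,n):
            m=r["region"].astype(np.uint8); cs,_=cv2.findContours(m,0,1)
            c=max(cs,key=cv2.contourArea)[:,0]
            print(n,th,round(r["conf"],2),np.round(r["point"]),m.sum(),box(C,c,z))
    if n=="scene":
        np.save("s.npy",im)
        cv2.imwrite("pics/sc_z.png",cv2.resize(im[200:420,215:405],None,fx=3.6*.75,fy=3.6*.75,interpolation=cv2.INTER_CUBIC))
    else:
        cv2.imwrite("pics/si_z.png",cv2.resize(im[180:310,200:360],None,fx=4.5,fy=4.5,interpolation=cv2.INTER_CUBIC))
E
```

```text
scene carton_mid 0.79 [326. 292.] 1828 (array([545.6,  30.4]), array([ 62.1, 119.7]), 87.1)
scene carton_mid 0.7 [240. 248.] 1651 (array([ 427.2, -118.6]), array([148.6,  50.2]), 6.5)
scene carton_mid 0.57 [332. 233.] 1784 (array([422.,  44.]), array([ 64.4, 136.1]), 77.5)
scene jar_mid 0.8 [336. 334.] 758 (array([580.3,  36.8]), array([42.8, 69.7]), 82.7)
scene pad 0.95 [133. 326.] 3895 (array([ 491.4, -352.4]), array([131.2, 129.9]), 76.1)
scene pad 0.7 [144. 217.] 4066 (array([ 221.3, -361. ]), array([168.3, 169.1]), 82.7)
scene worktray 0.68 [454. 284.] 4783 (array([456. , 303.6]), array([153.3, 160.5]), 73.7)
side carton_mid 0.93 [341. 223.] 1048 (array([352.8,  -7.1]), array([ 57.3, 257.2]), 11.5)
side carton_mid 0.89 [275. 251.] 1365 (array([479.5, 127.3]), array([ 55.7, 252.9]), 18.4)
side carton_mid 0.58 [323. 265.] 1615 (array([356.2, 152.4]), array([ 65. , 243.6]), 11.5)
side jar_mid 0.74 [249. 260.] 505 (array([547.9,  86.9]), array([ 42.6, 132.6]), 21.2)
side pad 0.58 [403. 215.] 1487 (array([ 218.2, -353.1]), array([169.1, 166.1]), 82.5)
side pad 0.57 [315. 206.] 681 (array([ 491.7, -345.6]), array([136.2, 121.6]), 78.3)
side worktray 0.94 [260. 355.] 3981 (array([449.1, 315.4]), array([161.9, 159.2]), 74.3)
```

View pics/sc_z.png

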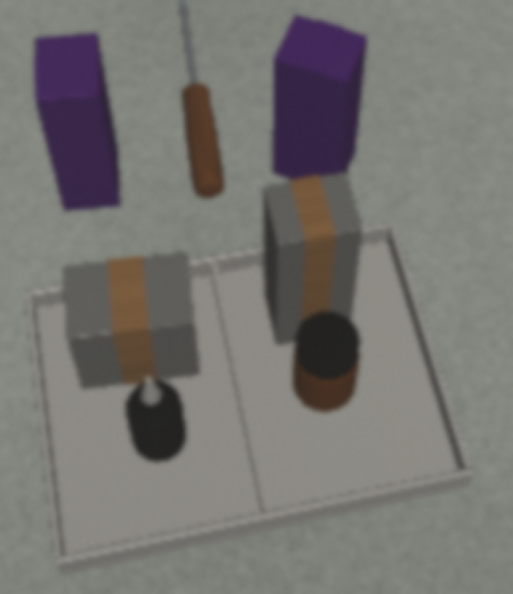

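View pics/si_z.png

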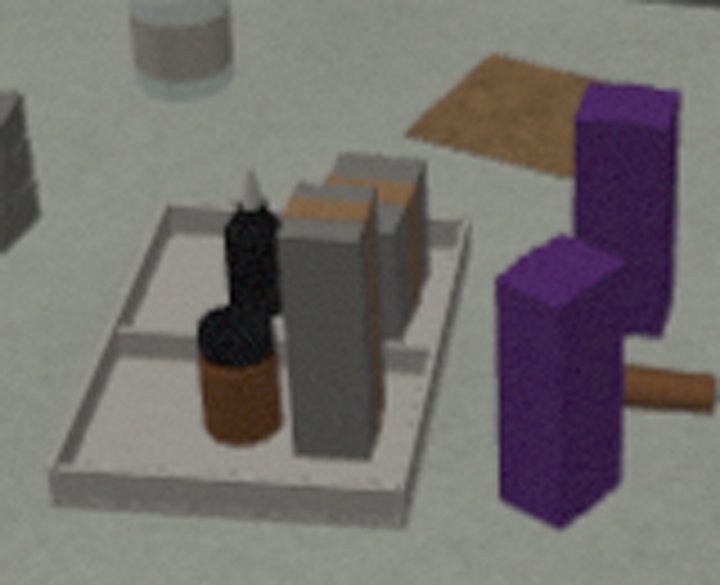

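```bash
python3 - <<'E'
from h import *
C=cal("scene"); S=cal("side")
def f(p): return np.array(p)/2.7+[215,200]
def g(p): return np.array(p)/4.5+[200,180]
def sh(n,P):
    P=P[:,:2]; print(n,np.round(P*1000),"mean",np.round(P.mean(0)*1000,1)); 
    for i in range(4):
        e=P[(i+1)%4]-P[i]; print("  len %.1f ang %.1f"%(np.hypot(*e)*1000,np.degrees(np.arctan2(e[1],e[0]))))
sh("tray",back(C,f([(32,296),(390,232),(467,475),(63,565)]),.028))
sh("carton",back(C,f([(264,186),(347,175),(359,230),(276,241)]),.155))
sh("cartonside",back(S,g([(300,185),(378,192),(365,240),(277,232)]),.155))
sh("trayside",back(S,g([(170,207),(470,222),(408,518),(52,475)]),.028))
# lid ellipse centre
print(back(C,f([(327,343)]),.075),back(S,g([(237,332)]),.075))
sh("purpR",back(C,f([(297,16),(367,38),(347,81),(275,60)]),.15))
sh("purpL",back(C,f([(37,38),(96,34),(102,93),(42,98)]),.15))
sh("low",back(C,f([(64,268),(187,254),(195,322),(69,337)]),.08))
E
```

```text
tray [[ 493. -165.]
 [ 462.  102.]
 [ 651.  126.]
 [ 687. -141.]] mean [573.  -19.6]
  len 268.8 ang 96.6
  len 190.3 ang 7.4
  len 269.7 ang -82.4
  len 195.3 ang -172.9
carton [[493.   4.]
 [489.  59.]
 [531.  62.]
 [534.   8.]] mean [511.8  33.4]
  len 55.0 ang 93.9
  len 41.9 ang 3.4
  len 53.4 ang -86.3
  len 41.7 ang -174.4
cartonside [[531.  16.]
 [487.  14.]
 [480.  62.]
 [528.  65.]] mean [506.5  39.2]
  len 44.0 ang -176.7
  len 48.6 ang 98.1
  len 48.1 ang 3.5
  len 48.6 ang -86.8
trayside [[ 674. -136.]
 [ 483. -161.]
 [ 441.  132.]
 [ 641.  140.]] mean [559.7  -6.2]
  len 193.5 ang -172.4
  len 295.7 ang 98.0
  len 200.0 ang 2.4
  len 277.5 ang -83.1
[[0.569719   0.03993042 0.075     ]] [[0.56153567 0.05071572 0.075     ]]
purpR [[347.  41.]
 [372.  88.]
 [409.  69.]
 [386.  21.]] mean [378.6  54.9]
  len 53.7 ang 62.7
  len 41.5 ang -27.2
  len 53.3 ang -115.3
  len 43.4 ang 153.3
purpL [[ 352. -146.]
 [ 352. -104.]
 [ 405. -100.]
 [ 405. -142.]] mean [ 378.2 -123.2]
  len 42.0 ang 90.0
  len 53.1 ang 4.1
  len 41.3 ang -89.0
  len 53.9 ang -175.2
low [[ 501. -135.]
 [ 497.  -50.]
 [ 549.  -47.]
 [ 553. -131.]] mean [524.9 -90.9]
  len 85.3 ang 92.5
  len 52.5 ang 3.1
  len 84.4 ang -87.4
  len 52.6 ang -175.9
```

Request:
send_rows:
  motion: "2.4 3.0 0.3 0 0 -0.7 0;2.4 3.0 0.3 0 0 -0.7 0;2.4 3.0 0.3 0 0 -0.7 0;2.4 3.0 0.3 0 0 -0.7 0;2.4 3.0 0.3 0 0 -0.7 0;2.4 3.0 0.3 0 0 -0.7 0;2.4 3.0 0.3 0 0 -0.7 0;2.4 3.0 0.3 0 0 -0.7 0;2.4 3.0 0.3 0 0 -0.7 0;2.4 3.0 0.3 0 0 -0.7 0;0.6 3.6 0.1 0 0 -0.7 0;0.6 3.6 0.1 0 0 -0.7 0;0.6 3.6 0.1 0 0 -0.7 0;0.6 3.6 0.1 0 0 -0.7 0;0.6 3.6 0.1 0 0 -0.7 0;0.6 3.6 0.1 0 0 -0.7 0;0.6 3.6 0.1 0 0 -0.7 0;0.6 3.6 0.1 0 0 -0.7 0;0.6 3.6 0.1 0 0 -0.7 0;0.6 3.6 0.1 0 0 -0.7 0"
  newtons: 40

```text
t: 2.32
eef_pos: [0.5085, 0.0408, 0.2773]
tool_rot: [0.005, 1.0, 0.018, 0.003]
contact_force: [0.3, -0.1, -0.1]
gripper_width: 0.999
```

```bash
python3 - <<'E'
from h import *
read_camera("scene");o=get_obs();print(o["eef_pos"],o["tool_rot"],o["joint_vel"].max() if hasattr(o["joint_vel"],'max') else o["joint_vel"])
C=cal("wrist"); im=read_camera("wrist"); o=get_obs();print(o["eef_pos"],o["tool_rot"],o["t"])
import pickle; pickle.dump(C,open("w1.pkl","wb"))
cv2.imwrite("pics/w1.png",im[:,:,::-1])
E
```

```text
[0.50925938 0.05021059 0.27793529] [0.00218359 0.99974653 0.02208882 0.00376819] 0.20728143794447532
[0.50891019 0.0466574  0.27764866] [0.00301987 0.99972545 0.02299695 0.00332211] 2.4167
```

View pics/w1.png

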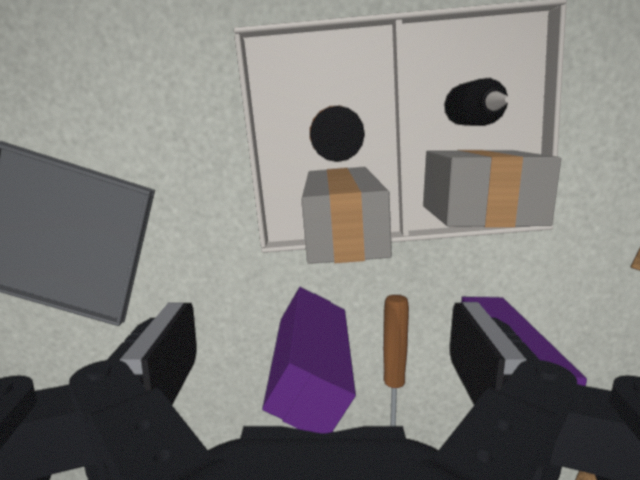

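```bash
python3 - <<'E'
from h import *
read_camera("scene");read_camera("scene")
C=cal("wrist"); im=read_camera("wrist"); o=get_obs();print(o["eef_pos"],o["tool_rot"],o["t"])
import pickle; pickle.dump(C,open("w2.pkl","wb"))
cv2.imwrite("pics/w2.png",cv2.resize(im[90:290,220:420,::-1],None,fx=3,fy=3,interpolation=cv2.INTER_CUBIC))
E
```

```text
[0.50836137 0.03845117 0.27672512] [0.00502749 0.99982164 0.01807536 0.00216538] 2.5667
```

View pics/w2.png

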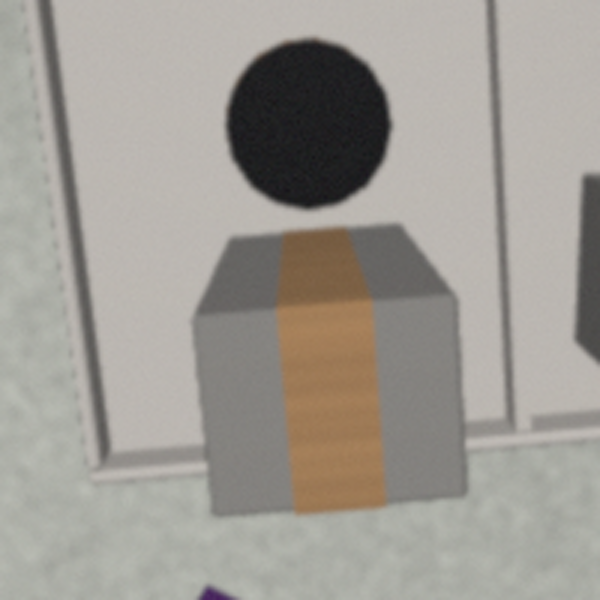

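```bash
python3 - <<'E'
from h import *
import pickle
C=pickle.load(open("w2.pkl","rb"))
f=lambda p:np.array(p)/3+[220,90]
P=back(C,f([(193,316),(457,295),(467,494),(214,516)]),.155)[:,:2]
print(P.round(4),P.mean(0))
for i in range(4):
    e=P[(i+1)%4]-P[i]; print("  len %.1f ang %.1f"%(np.hypot(*e)*1000,np.degrees(np.arctan2(e[1],e[0]))))
print(back(C,f([(309,123)]),.075), back(C,f([(98,472),(515,430)]),.028))
o=get_obs();print(o["eef_pos"],o["tool_rot"],o["joint_vel"])
from scipy.spatial.transform import Rotation as R
w,x,y,z=o["tool_rot"];M=R.from_quat([x,y,z,w]).as_matrix();print(M)
S=cal("scene")
for k,X in [("cart",list(P.mean(0))+[.155])]: print(proj(S,X), (proj(S,X)-[215,200])*2.7)
E
```

```text
[[0.5276 0.0635]
 [0.5341 0.0087]
 [0.4907 0.0035]
 [0.4838 0.0583]] [0.50904355 0.03347648]
  len 55.2 ang -83.3
  len 43.6 ang -173.1
  len 55.2 ang 97.3
  len 44.2 ang 6.8
[[0.56565698 0.03983934 0.075     ]] [[ 0.4538333   0.10219742  0.028     ]
 [ 0.4725063  -0.02979879  0.028     ]]
[0.50836137 0.03845117 0.27672512] [0.00502749 0.99982164 0.01807536 0.00216538] [ 0.0216225  -0.00389328  0.0228483   0.00689765 -0.0003162   0.00028562
  0.00202086]
[[ 0.99933718  0.0361225   0.00451173]
 [ 0.03616605 -0.99929601 -0.00997491]
 [ 0.00414824  0.01013147 -0.99994007]]
[[330.23386108 275.51426942]] [[311.13142491 203.88852743]]
```

Request:
send_rows:
  motion: "0.1 -0.4 -1 0.6 0.3 4.8 0;0 0 0 0 0 0 0;0 0 -3 0 0 0 0;0 0 -3 0 0 0 0;0 0 -3 0 0 0 0;0 0 -3 0 0 0 0;0 0 -2 0 0 0 0;0 0 0 0 0 0 0;0 0 0 0 0 0 0"
  newtons: 40

```text
t: 3.32
eef_pos: [0.5108, 0.0195, 0.1255]
tool_rot: [0.003, 0.999, 0.042, 0.003]
contact_force: [0.7, 0.7, 1.1]
gripper_width: 0.999
```

Request:
send_rows:
  motion: "0 0 0 0 0 0 0;0 0 0 0 0 0 0"

```text
t: 3.48
eef_pos: [0.5117, 0.0182, 0.1275]
tool_rot: [0.003, 0.999, 0.04, 0.004]
contact_force: [-0.0, 0.0, -0.3]
gripper_width: 1.002
```

```bash
cat >> h.py <<'E'
def st():
    from scipy.spatial.transform import Rotation as R
    o=get_obs();w,x,y,z=o["tool_rot"];M=R.from_quat([x,y,z,w]).as_matrix()
    print("t",round(o["t"],2),"p",o["eef_pos"].round(4),"yawx %.2f"%np.degrees(np.arctan2(M[1,0],M[0,0])),"fix rx %.2f ry %.2f"%(np.degrees(-M[1,2]),np.degrees(M[0,2])),"v",np.abs(o["joint_vel"]).max().round(3),"F",o["contact_force"].round(1),"g",round(o["gripper_width"],3))
E
python3 - <<'E'
from h import *
st()
im=read_camera("wrist");cv2.imwrite("pics/w3.png",im[:,:,::-1])
st()
E
```

```text
t 3.48 p [0.5117 0.0182 0.1275] yawx 4.54 fix rx 0.34 ry 0.49 v 0.019 F [-0.   0.  -0.3] g 1.002
t 3.53 p [0.512  0.0183 0.1278] yawx 4.54 fix rx 0.33 ry 0.53 v 0.009 F [-0.7  0.4 -0.5] g 0.998
```

View pics/w3.png

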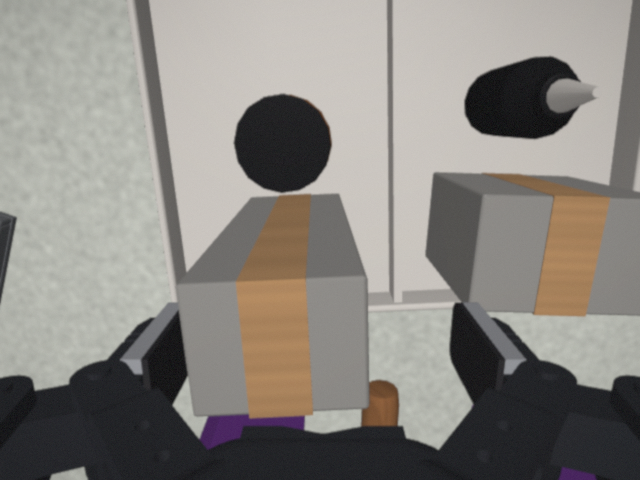

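Request:
send_rows:
  motion: "-0.1 0.8 0 0.3 0.5 2.3 0;0 0 0 0 0 0 0;-0.1 0.8 0 0 0 0 0;0 0 0 0 0 0 0;0 0 0 0 0 0 0"

```text
t: 3.95
eef_pos: [0.5134, 0.0345, 0.1331]
tool_rot: [0.001, 0.998, 0.058, 0.005]
contact_force: [-0.3, -0.1, 0.4]
gripper_width: 1.005
```

```bash
python3 - <<'E'
from h import *
st();read_camera("side");st()
E
```

```text
t 3.95 p [0.5134 0.0345 0.1331] yawx 6.63 fix rx 0.03 ry 0.60 v 0.021 F [-0.3 -0.1  0.4] g 1.005
t 4.0 p [0.5134 0.0349 0.1331] yawx 6.65 fix rx 0.01 ry 0.60 v 0.007 F [ 0.8 -0.3  0.1] g 1.002
```

Request:
send_rows:
  motion: "-0.3 0 -1.4 0 0.4 0.2 0;-0.2 0 -1.4 0 0 0 0;0 0 0 0 0 0 0;0 0 0 0 0 0 0"

```text
t: 4.33
eef_pos: [0.5081, 0.0345, 0.1032]
tool_rot: [0.0, 0.998, 0.059, 0.002]
contact_force: [1.1, 1.9, -0.2]
gripper_width: 1.002
```

```bash
python3 - <<'E'
from h import *
st();C=cal("wrist")
im=read_camera("wrist");cv2.imwrite("pics/w4.png",im[:,:,::-1])
st()
import pickle; pickle.dump(C,open("w4.pkl","wb"))
E
```

```text
t 4.33 p [0.5081 0.0345 0.1032] yawx 6.81 fix rx 0.04 ry 0.21 v 0.025 F [ 1.1  1.9 -0.2] g 1.002
t 4.38 p [0.5078 0.0343 0.1031] yawx 6.80 fix rx 0.04 ry 0.18 v 0.011 F [-0.   0.2 -0.2] g 1.001
```

View pics/w4.png

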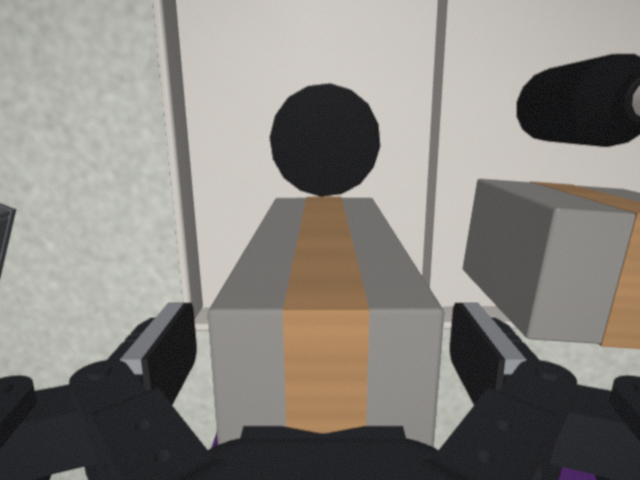

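Request:
send_rows:
  motion: "0 0 0 0 0 0 0.6;0 0 0 0 0 0 0.8;0 0 0 0 0 0 0.8;0 0 0 0 0 0 0.8;0 0 0 0 0 0 0.8;0 0 0 0 0 0 0.8;0 0 0 0 0 0 0.8;0 0 0 0 0 0 0.8"
  newtons: 40

```text
t: 5.05
eef_pos: [0.5083, 0.0339, 0.1041]
tool_rot: [0.001, 0.998, 0.059, 0.002]
contact_force: [0.0, 0.2, -1.4]
gripper_width: 0.65
```

```bash
python3 - <<'E'
from h import *
st()
E
```

```text
t 5.05 p [0.5083 0.0339 0.1041] yawx 6.76 fix rx 0.05 ry 0.23 v 0.002 F [ 0.   0.2 -1.4] g 0.65
```

Request:
send_rows:
  motion: "0 0 1 0 0 0 0.8;0 0 1.5 0 0 0 0.8;0 0 2 0 0 0 0.8;0 0 2 0 0 0 0.8;0 0 2 0 0 0 0.8;0 0 2 0 0 0 0.8;0 0 2 0 0 0 0.8;0 0 2 0 0 0 0.8;0 0 1 0 0 0 0.8;0 0 0 0 0 0 0.8;0 0 0 0 0 0 0.8"

```text
t: 5.97
eef_pos: [0.5047, 0.0346, 0.2711]
tool_rot: [0.0, 0.998, 0.06, 0.001]
contact_force: [0.0, 0.2, -2.0]
gripper_width: 0.648
```

```bash
python3 - <<'E'
from h import *
st()
im=read_camera("side");cv2.imwrite("pics/si1.png",im[:,:,::-1])
st()
E
```

```text
t 5.97 p [0.5047 0.0346 0.2711] yawx 6.87 fix rx 0.02 ry 0.14 v 0.015 F [ 0.   0.2 -2. ] g 0.648
t 6.02 p [0.5047 0.0346 0.2709] yawx 6.88 fix rx 0.02 ry 0.12 v 0.017 F [-0.   0.2 -1.5] g 0.65
```

View pics/si1.png

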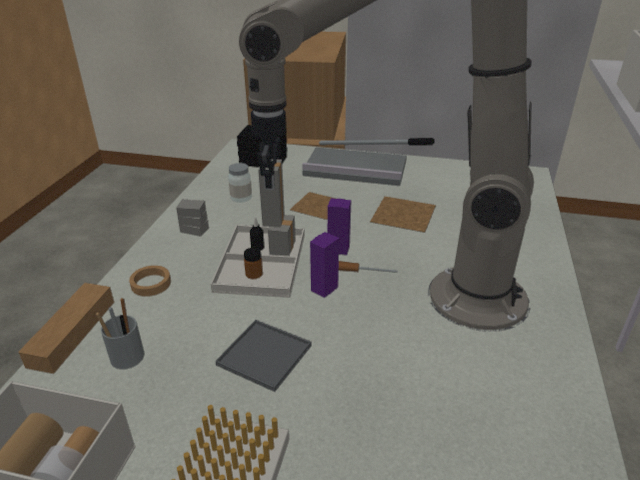

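Request:
send_rows:
  motion: "0 -1 0 0 0 0 0.8;-0.1 -2 0 0 0 0 0.8;-0.1 -2.8 0 0 0 0 0.8;-0.1 -2.8 0 0 0 0 0.8;-0.1 -2.8 0 0 0 0 0.8;-0.1 -2.8 0 0 0 0 0.8;-0.1 -2.8 0 0 0 0 0.8;-0.1 -2.8 0 0 0 0 0.8;-0.1 -2.8 0 0 0 0 0.8;-0.1 -2.8 0 0 0 0 0.8;-0.1 -2.8 0 0 0 0 0.8;-0.1 -2.8 0 0 0 0 0.8;-0.1 -2.8 0 0 0 0 0.8;0 -2 0 0 0 0 0.8;0 -1 0 0 0 0 0.8;0 0 0 0 0 0 0.8;0 0 0 0 0 0 0.8"

```text
t: 7.43
eef_pos: [0.4701, -0.3581, 0.2457]
tool_rot: [-0.006, 0.998, 0.06, -0.02]
contact_force: [0.1, 0.6, -1.6]
gripper_width: 0.65
```

```bash
python3 - <<'E'
from h import *
st()
C=cal("wrist")
im=read_camera("wrist");cv2.imwrite("pics/w5.png",im[:,:,::-1])
st()
for r in regions_of("pad","wrist"):
    m=r["region"].astype(np.uint8); cs,_=cv2.findContours(m,0,1)
    c=max(cs,key=cv2.contourArea)[:,0]; print(r["conf"],r["point"],m.sum(),box(C,c,.004))
E
```

```text
t 7.43 p [ 0.4701 -0.3581  0.2457] yawx 6.90 fix rx -0.55 ry -2.30 v 0.017 F [ 0.1  0.6 -1.6] g 0.65
t 7.48 p [ 0.47   -0.3578  0.2457] yawx 6.93 fix rx -0.55 ry -2.31 v 0.017 F [ 0.1 -0.1 -1.8] g 0.653
0.89 [317.7, 142.0] 17470 (array([ 489.5, -352.3]), array([130. , 130.3]), 76.3)
```

View pics/w5.png

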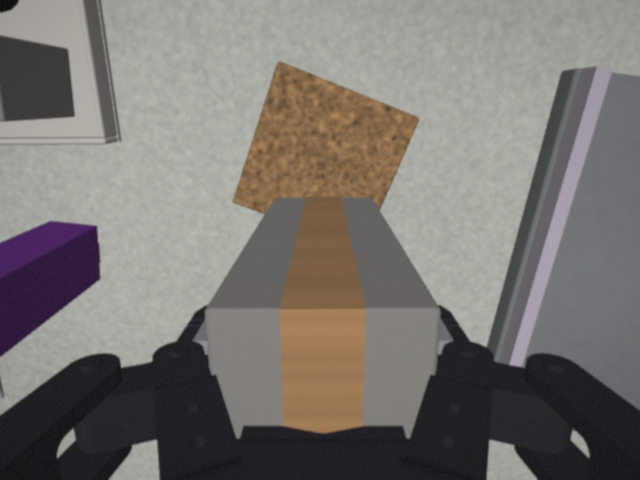

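Request:
send_rows:
  motion: "0.9 0.2 0 -0.3 -1.2 0 0.8;1 0.3 0 -0.3 -1.2 0 0.8;0 0 0 0 0 0 0.8;0 0 0 0 0 0 0.8;0 0 0 0 0 0 0.8"

```text
t: 7.95
eef_pos: [0.4945, -0.3447, 0.247]
tool_rot: [0.0, 0.998, 0.066, 0.005]
contact_force: [-0.1, 0.6, -2.0]
gripper_width: 0.651
```

```bash
python3 - <<'E'
from h import *
st()
E
```

```text
t 7.95 p [ 0.4945 -0.3447  0.247 ] yawx 7.55 fix rx -0.00 ry 0.52 v 0.011 F [-0.1  0.6 -2. ] g 0.651
```

Descend most of the way.

Request:
send_rows:
  motion: "-0.3 -0.4 -1.5 0 0.3 0 0.8;0 0 -2 0 0 0 0.8;0 0 -2 0 0 0 0.8;0 0 -2 0 0 0 0.8;0 0 -2 0 0 0 0.8;0 0 -1.5 0 0 0 0.8;0 0 0 0 0 0 0.8;0 0 0 0 0 0 0.8"

```text
t: 8.62
eef_pos: [0.4881, -0.3499, 0.1279]
tool_rot: [0.001, 0.998, 0.066, 0.001]
contact_force: [-0.4, 0.1, -1.3]
gripper_width: 0.648
```

```bash
python3 - <<'E'
from h import *
st()
E
```

```text
t 8.62 p [ 0.4881 -0.3499  0.1279] yawx 7.57 fix rx 0.09 ry 0.06 v 0.03 F [-0.4  0.1 -1.3] g 0.648
```

Upright; 25 mm to go. Lower gently.

Request:
send_rows:
  motion: "0 0 -0.8 0 0 0 0.8;0 0 -0.6 0 0 0 0.8;0 0 -0.4 0 0 0 0.8;0 0 0 0 0 0 0.8;0 0 0 0 0 0 0.8"

```text
t: 9.03
eef_pos: [0.4888, -0.3514, 0.1102]
tool_rot: [0.002, 0.998, 0.066, 0.002]
contact_force: [-0.3, 0.1, -1.6]
gripper_width: 0.651
```

```bash
python3 - <<'E'
from h import *
st()
im=read_camera("side");cv2.imwrite("pics/si2.png",cv2.resize(im[120:260,240:400,::-1],None,fx=4,fy=4,interpolation=cv2.INTER_CUBIC))
E
```

```text
t 9.03 p [ 0.4888 -0.3514  0.1102] yawx 7.52 fix rx 0.21 ry 0.21 v 0.003 F [-0.3  0.1 -1.6] g 0.651
```

View pics/si2.png

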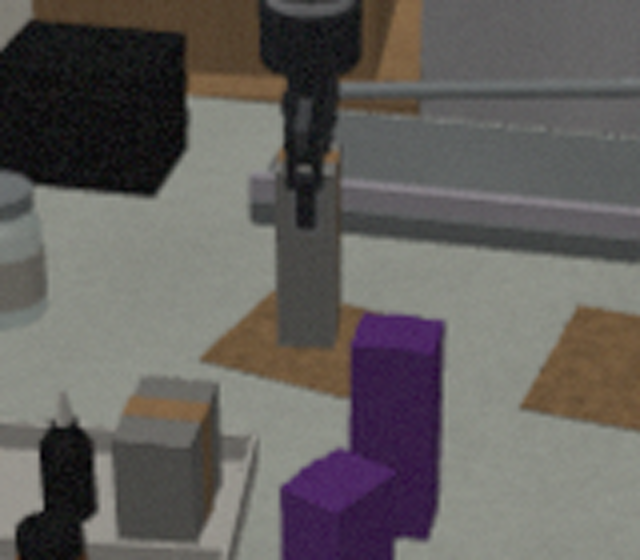

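Request:
send_rows:
  motion: "0 0 -0.4 0.1 0.1 0 0.8;0 0 -0.2 0 0 0 0.8;0 0 0 0 0 0 0.8;0 0 -0.1 0 0 0 0.8;0 0 0 0 0 0 0.8"

```text
t: 9.5
eef_pos: [0.4899, -0.3519, 0.104]
tool_rot: [0.002, 0.998, 0.066, 0.002]
contact_force: [-0.0, 0.7, -2.3]
gripper_width: 0.648
```

Request:
send_rows:
  motion: "0 0 -0.1 0 0 0 0.8;0 0 0 0 0 0 0.8"

```text
t: 9.67
eef_pos: [0.49, -0.3519, 0.1031]
tool_rot: [0.002, 0.998, 0.066, 0.002]
contact_force: [-0.0, 0.3, -1.0]
gripper_width: 0.652
```

Request:
send_rows:
  motion: "0 0 -0.1 0 0 0 0.8;0 0 0 0 0 0 0.8"

```text
t: 9.83
eef_pos: [0.4905, -0.3521, 0.1029]
tool_rot: [0.002, 0.998, 0.066, 0.003]
contact_force: [-0.3, 0.8, -2.3]
gripper_width: 0.648
```

Request:
send_rows:
  motion: "0 0 -0.2 0 0 0 0.8;0 0 0 0 0 0 0.8"

```text
t: 10.0
eef_pos: [0.4915, -0.3525, 0.1032]
tool_rot: [0.003, 0.998, 0.066, 0.003]
contact_force: [0.3, 0.4, -1.9]
gripper_width: 0.652
```

Request:
send_rows:
  motion: "0 0 0 0 0 0 0.8"

```text
t: 10.08
eef_pos: [0.4917, -0.3526, 0.1034]
tool_rot: [0.003, 0.998, 0.066, 0.004]
contact_force: [-0.4, 0.1, -1.3]
gripper_width: 0.647
```

```bash
python3 - <<'E'
from h import *
st()
E
```

```text
t 10.08 p [ 0.4917 -0.3526  0.1034] yawx 7.52 fix rx 0.30 ry 0.45 v 0.002 F [-0.4  0.1 -1.3] g 0.647
```

Request:
send_rows:
  motion: "-0.1 0 -0.4 0.3 0.4 0 0.8"

```text
t: 10.17
eef_pos: [0.4924, -0.3534, 0.1023]
tool_rot: [0.001, 0.998, 0.065, 0.002]
contact_force: [-9.8, 8.8, 51.0]
gripper_width: 0.651
```

```bash
python3 - <<'E'
from h import *
st()
E
```

```text
t 10.17 p [ 0.4924 -0.3534  0.1023] yawx 7.51 fix rx 0.11 ry 0.25 v 0.122 F [-9.8  8.8 51. ] g 0.651
```

Request:
send_rows:
  motion: "0 0 0 0 0 0 0.8;0 0 0 0 0 0 0.8"

```text
t: 10.33
eef_pos: [0.4936, -0.3541, 0.1037]
tool_rot: [0.002, 0.998, 0.065, 0.003]
contact_force: [-0.5, -0.3, -0.6]
gripper_width: 0.655
```

```bash
python3 - <<'E'
from h import *
st()
E
```

```text
t 10.33 p [ 0.4936 -0.3541  0.1037] yawx 7.51 fix rx 0.17 ry 0.38 v 0.006 F [-0.5 -0.3 -0.6] g 0.655
```

Force nearly zero, so the carton rests on the pad. Release.

Request:
send_rows:
  motion: "0 0 0 0 0 0 0.3;0 0 0 0 0 0 0.1;0 0 0 0 0 0 0;0 0 0 0 0 0 0;0 0 0 0 0 0 0;0 0 0 0 0 0 0"

```text
t: 10.83
eef_pos: [0.493, -0.3539, 0.102]
tool_rot: [0.001, 0.998, 0.065, 0.002]
contact_force: [0.2, -0.2, 0.1]
gripper_width: 0.998
```

```bash
python3 - <<'E'
from h import *
st()
im=read_camera("wrist");cv2.imwrite("pics/w6.png",im[:,:,::-1])
E
```

```text
t 10.83 p [ 0.493  -0.3539  0.102 ] yawx 7.50 fix rx 0.12 ry 0.28 v 0.003 F [ 0.2 -0.2  0.1] g 0.998
```

View pics/w6.png

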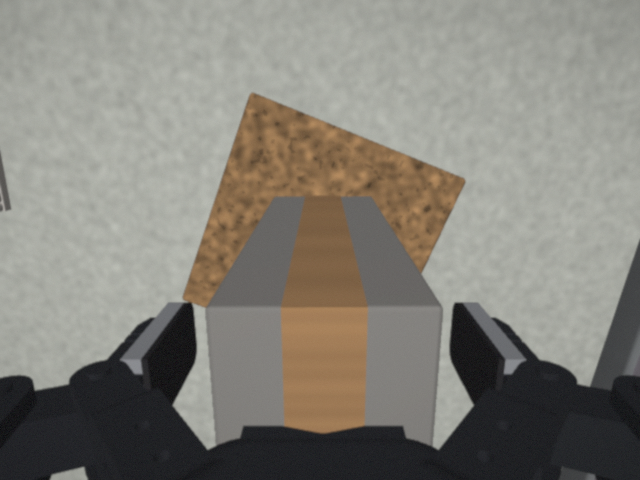

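Request:
send_rows:
  motion: "0 0 1 0 0 0 0;0 0 2 0 0 0 0;0 0 2.5 0 0 0 0;0 0 2.5 0 0 0 0;0 0 2.5 0 0 0 0;0 0 2.5 0 0 0 0;0 0 2 0 0 0 0;0 0 0 0 0 0 0;0 0 0 0 0 0 0"

```text
t: 11.63
eef_pos: [0.4908, -0.3524, 0.2637]
tool_rot: [0.001, 0.998, 0.066, 0.002]
contact_force: [-0.4, 0.5, -0.1]
gripper_width: 1.002
```

```bash
python3 - <<'E'
from h import *
st()
im=read_camera("scene");cv2.imwrite("pics/sc2.png",im[:,:,::-1])
im=read_camera("side");cv2.imwrite("pics/si3.png",cv2.resize(im[120:320,200:420,::-1],None,fx=3,fy=3,interpolation=cv2.INTER_CUBIC))
E
```

```text
t 11.63 p [ 0.4908 -0.3524  0.2637] yawx 7.53 fix rx 0.08 ry 0.26 v 0.039 F [-0.4  0.5 -0.1] g 1.002
```

View pics/sc2.png

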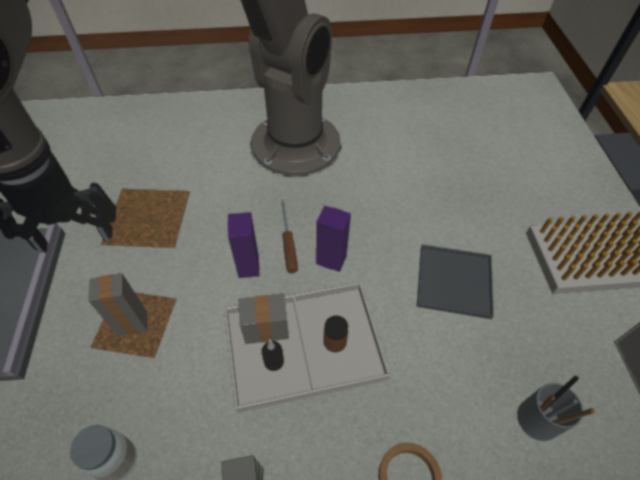

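View pics/si3.png

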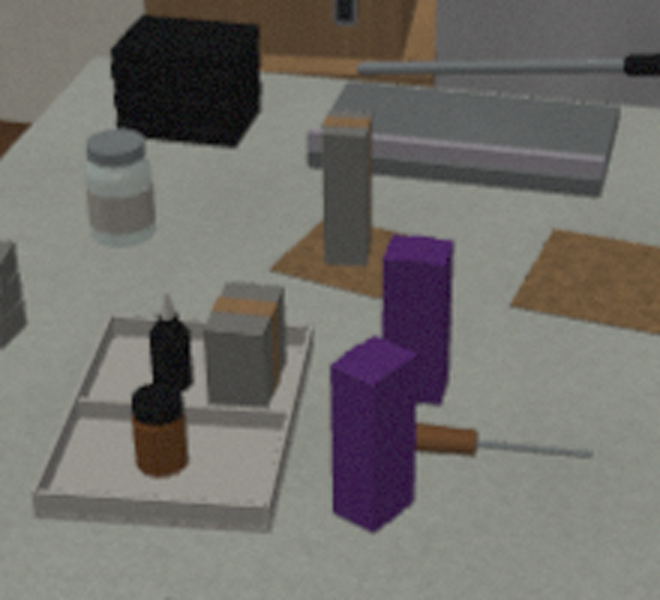

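Request:
send_rows:
  motion: "0.4 1 0 0 0 0 0;0.6 2.5 0 0 0 0 0;0.6 3 0 0 0 0 0;0.6 3 0 0 0 0 0;0.6 3 0 0 0 0 0;0.6 3 0 0 0 0 0;0.6 3 0 0 0 0 0;0.6 3 0 0 0 0 0;0.6 3 0 0 0 0 0;0.6 3 0 0 0 0 0;0.6 3 0 0 0 0 0;0.6 3 0 0 0 0 0;0.6 2.5 0 0 0 0 0;0.2 1.5 0 0 0 0 0;0 0 0 0 0 0 0;0 0 0 0 0 0 0"

```text
t: 13.07
eef_pos: [0.5549, 0.055, 0.2425]
tool_rot: [-0.005, 0.998, 0.069, -0.016]
contact_force: [-0.1, -0.2, -0.6]
gripper_width: 1.001
```

```bash
python3 - <<'E'
from h import *
st()
read_camera("scene")
C=cal("wrist"); im=read_camera("wrist");st(); cv2.imwrite("pics/w7.png",im[:,:,::-1])
import pickle; pickle.dump(C,open("w7.pkl","wb"))
for r in regions_of("jar_mid","wrist"):
    print(r["conf"],r["point"],r["region"].sum(),back(C,[r["point"]],.075))
E
```

```text
t 13.07 p [0.5549 0.055  0.2425] yawx 7.88 fix rx -0.49 ry -1.89 v 0.038 F [-0.1 -0.2 -0.6] g 1.001
t 13.17 p [0.555  0.0537 0.2428] yawx 7.76 fix rx -0.48 ry -1.87 v 0.022 F [ 0.3 -1.  -0.5] g 1.003
0.78 [345.6, 186.0] 3340 [[0.56959415 0.04244387 0.075     ]]
```

View pics/w7.png

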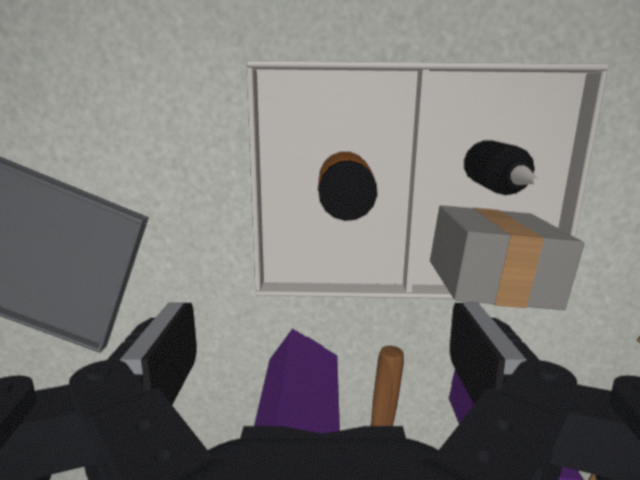

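Request:
send_rows:
  motion: "0.5 -0.6 0 -0.3 -1.0 0 0;0.5 -0.7 -1 -0.2 -0.9 0 0;0 0 -2 0 0 0 0;0 0 -2 0 0 0 0;0 0 -2 0 0 0 0;0 0 -1 0 0 0 0;0 0 0 0 0 0 0;0 0 0 0 0 0 0"

```text
t: 13.88
eef_pos: [0.5684, 0.0237, 0.1622]
tool_rot: [0.005, 0.998, 0.057, 0.006]
contact_force: [-0.6, -0.9, 0.3]
gripper_width: 0.998
```

```bash
python3 - <<'E'
from h import *
st()
C=cal("wrist"); im=read_camera("wrist");st(); cv2.imwrite("pics/w8.png",im[:,:,::-1])
g=(im.max(2)<45).astype(np.uint8); 
n,l,s,c=cv2.connectedComponentsWithStats(g)
for i in range(1,n):
    if s[i,4]>800: print(s[i],c[i],back(C,[c[i]],.075))
E
```

```text
t 13.88 p [0.5684 0.0237 0.1622] yawx 6.58 fix rx 0.48 ry 0.73 v 0.014 F [-0.6 -0.9  0.3] g 0.998
t 13.93 p [0.5685 0.0237 0.1624] yawx 6.57 fix rx 0.49 ry 0.74 v 0.011 F [-0.1 -0.4 -0.7] g 0.998
[ 444  171   86   69 3707] [482.45373617 201.54950094] [[ 0.60146851 -0.06170064  0.075     ]]
[ 254  203   75   77 4493] [291.61362119 240.86200757] [[0.56742727 0.0402724  0.075     ]]
[    0   304   640   176 54958] [318.85854653 424.74191201] [[0.44910397 0.01149502 0.075     ]]
```

View pics/w8.png

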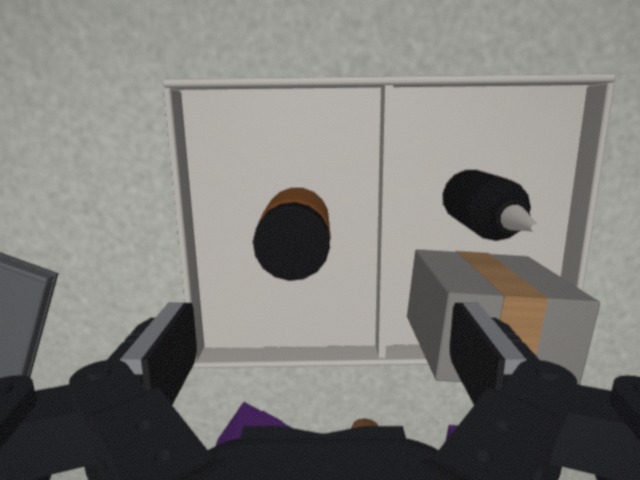

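Request:
send_rows:
  motion: "0 0.9 0 0.5 0.7 0 0;0 0.8 0 0 0 0 0;0 0 0 0 0 0 0;0 0 0 0 0 0 0"

```text
t: 14.27
eef_pos: [0.571, 0.0426, 0.1661]
tool_rot: [-0.001, 0.998, 0.057, 0.003]
contact_force: [0.1, 0.9, 0.1]
gripper_width: 0.997
```

```bash
python3 - <<'E'
from h import *
st()
E
```

```text
t 14.27 p [0.571  0.0426 0.1661] yawx 6.53 fix rx -0.11 ry 0.33 v 0.022 F [0.1 0.9 0.1] g 0.997
```

Request:
send_rows:
  motion: "-0.3 -0.2 -1.5 -0.1 0.3 0 0.15;0 0 -2 0 0 0 0.15;0 0 -2 0 0 0 0.15;0 0 -2 0 0 0 0.15;0 0 -1.5 0 0 0 0.15;0 0 0 0 0 0 0.15;0 0 0 0 0 0 0.15"

```text
t: 14.85
eef_pos: [0.5719, 0.0441, 0.0782]
tool_rot: [-0.001, 0.998, 0.059, 0.006]
contact_force: [0.5, 0.2, 0.7]
gripper_width: 0.852
```

```bash
python3 - <<'E'
from h import *
st()
C=cal("wrist"); im=read_camera("wrist");st(); cv2.imwrite("pics/w9.png",im[:,:,::-1])
E
```

```text
t 14.85 p [0.5719 0.0441 0.0782] yawx 6.78 fix rx -0.11 ry 0.66 v 0.016 F [0.5 0.2 0.7] g 0.852
t 14.9 p [0.5719 0.0441 0.0783] yawx 6.78 fix rx -0.11 ry 0.67 v 0.015 F [ 0.  -0.1  0.5] g 0.852
```

View pics/w9.png

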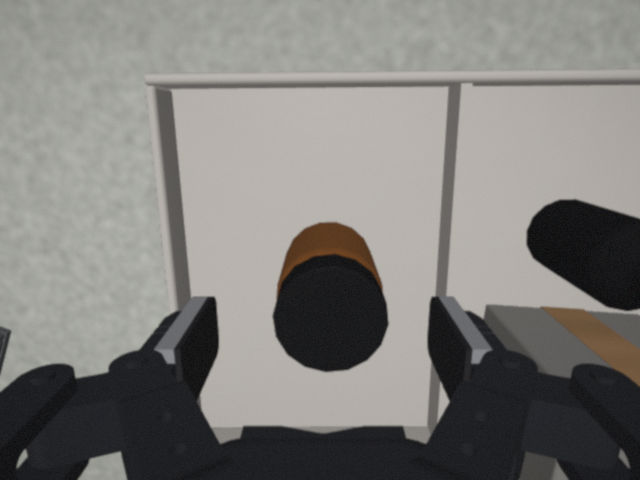

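Request:
send_rows:
  motion: "-0.3 -0.2 -1 -0.1 0.6 0 0.15;-0.2 -0.2 -1.2 0 0 0 0.15;0 0 -1.0 0 0 0 0.15;0 0 -0.6 0 0 0 0.15;0 0 0 0 0 0 0.15;0 0 0 0 0 0 0.15"

```text
t: 15.4
eef_pos: [0.5687, 0.0398, 0.0399]
tool_rot: [-0.0, 0.998, 0.059, 0.003]
contact_force: [0.1, -0.8, -0.0]
gripper_width: 0.849
```

```bash
python3 - <<'E'
from h import *
C=cal("wrist"); im=read_camera("wrist");st(); cv2.imwrite("pics/w10.png",im[:,:,::-1])
E
```

```text
t 15.45 p [0.5685 0.0398 0.0399] yawx 6.76 fix rx -0.03 ry 0.32 v 0.009 F [ 0.7 -0.2 -0.2] g 0.85
```

View pics/w10.png

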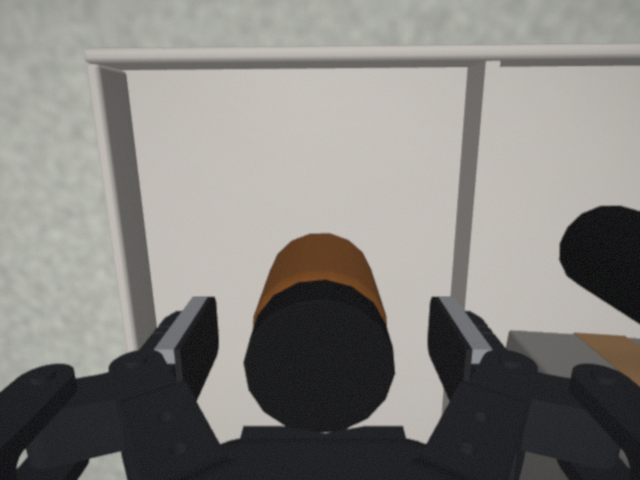

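Request:
send_rows:
  motion: "-0.1 0 -0.7 0 0.3 0 0.15;0 0 -0.3 0 0 0 0.15;0 0 0 0 0 0 0.15;0 0 0 0 0 0 0.15"

```text
t: 15.78
eef_pos: [0.5682, 0.04, 0.0296]
tool_rot: [-0.0, 0.998, 0.059, 0.001]
contact_force: [-0.4, 1.3, -0.8]
gripper_width: 0.851
```

```bash
python3 - <<'E'
from h import *
st()
E
```

```text
t 15.78 p [0.5682 0.04   0.0296] yawx 6.77 fix rx -0.04 ry 0.07 v 0.005 F [-0.4  1.3 -0.8] g 0.851
```

Request:
send_rows:
  motion: "0 0 0 0 0 0 0.5;0 0 0 0 0 0 0.8;0 0 0 0 0 0 0.8;0 0 0 0 0 0 0.8;0 0 0 0 0 0 0.8;0 0 0 0 0 0 0.8;0 0 0 0 0 0 0.8"
  newtons: 40

```text
t: 16.37
eef_pos: [0.5683, 0.0401, 0.0302]
tool_rot: [-0.0, 0.998, 0.059, 0.001]
contact_force: [0.4, -0.6, -0.6]
gripper_width: 0.523
```

```bash
python3 - <<'E'
from h import *
st()
E
```

```text
t 16.37 p [0.5683 0.0401 0.0302] yawx 6.77 fix rx -0.05 ry 0.11 v 0.002 F [ 0.4 -0.6 -0.6] g 0.523
```

Request:
send_rows:
  motion: "0 0 0.5 0 0 0 0.8;0 0 1 0 0 0 0.8;0 0 1.5 0 0 0 0.8;0 0 0 0 0 0 0.8"

```text
t: 16.7
eef_pos: [0.5672, 0.04, 0.0615]
tool_rot: [-0.0, 0.998, 0.059, -0.0]
contact_force: [0.2, -0.7, -1.0]
gripper_width: 0.521
```

```bash
python3 - <<'E'
from h import *
st()
C=cal("wrist"); im=read_camera("wrist");st(); cv2.imwrite("pics/w11.png",im[:,:,::-1])
im=read_camera("side"); cv2.imwrite("pics/si4.png",cv2.resize(im[130:310,180:380,::-1],None,fx=3.3,fy=3.3,interpolation=cv2.INTER_CUBIC))
E
```

```text
t 16.7 p [0.5672 0.04   0.0615] yawx 6.79 fix rx -0.03 ry -0.05 v 0.026 F [ 0.2 -0.7 -1. ] g 0.521
t 16.75 p [0.5666 0.0399 0.0604] yawx 6.78 fix rx -0.02 ry -0.11 v 0.027 F [ 0.7 -0.1 -1.7] g 0.525
```

View pics/w11.png

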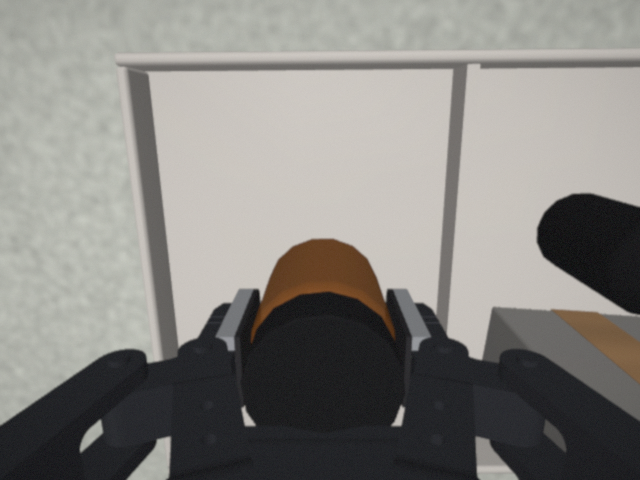

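View pics/si4.png

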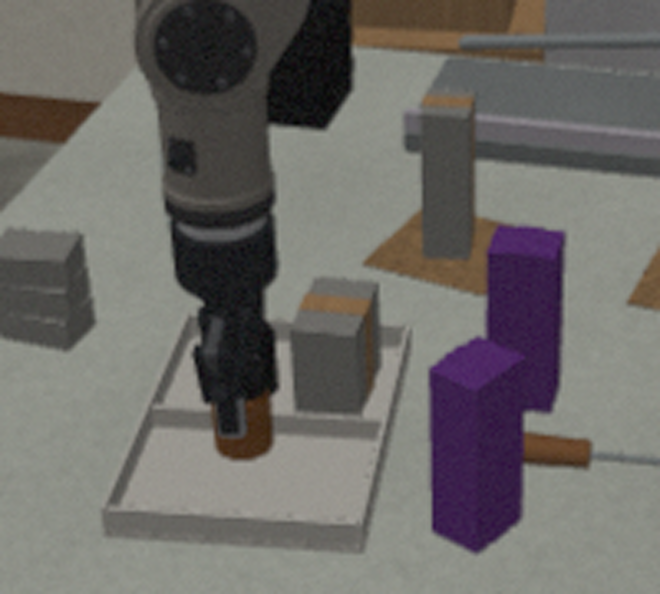

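Request:
send_rows:
  motion: "0 0 2 0 0 0 0.8;0 0 2.5 0 0 0 0.8;0 0 2.5 0 0 0 0.8;0 0 2.5 0 0 0 0.8;0 0 2.5 0 0 0 0.8;0 0 1.5 0 0 0 0.8;-0.4 0.8 0 0 0 0 0.8;-0.8 2 0 0 0 0 0.8;-1 2.5 0 0 0 0 0.8;-1 2.5 0 0 0 0 0.8;-1 2.5 0 0 0 0 0.8;-1 2.5 0 0 0 0 0.8;-1 2.5 0 0 0 0 0.8;-1 2.5 0 0 0 0 0.8;-0.8 2 0 0 0 0 0.8;-0.4 1 0 0 0 0 0.8;0 0 0 0 0 0 0.8;0 0 0 0 0 0 0.8"

```text
t: 18.3
eef_pos: [0.4588, 0.2556, 0.179]
tool_rot: [0.003, 0.998, 0.06, -0.016]
contact_force: [-0.1, -0.2, -2.3]
gripper_width: 0.52
```

```bash
python3 - <<'E'
from h import *
read_camera("scene");st()
C=cal("wrist"); im=read_camera("wrist");st(); cv2.imwrite("pics/w12.png",im[:,:,::-1])
import pickle; pickle.dump(C,open("w12.pkl","wb"))
for r in regions_of("worktray","wrist"):
    m=r["region"].astype(np.uint8); cs,_=cv2.findContours(m,0,1)
    c=max(cs,key=cv2.contourArea)[:,0]; print(r["conf"],r["point"],m.sum(),box(C,c,.014))
E
```

```text
t 18.35 p [0.4588 0.2554 0.1789] yawx 6.80 fix rx 0.44 ry -1.88 v 0.022 F [ 0.1  0.7 -2.8] g 0.524
t 18.4 p [0.4596 0.2546 0.1793] yawx 6.71 fix rx 0.45 ry -1.84 v 0.02 F [-0.2 -0.6 -2. ] g 0.523
0.64 [241.8, 188.8] 36243 (array([451.1, 307.3]), array([149.9, 150.4]), 73.9)
```

View pics/w12.png

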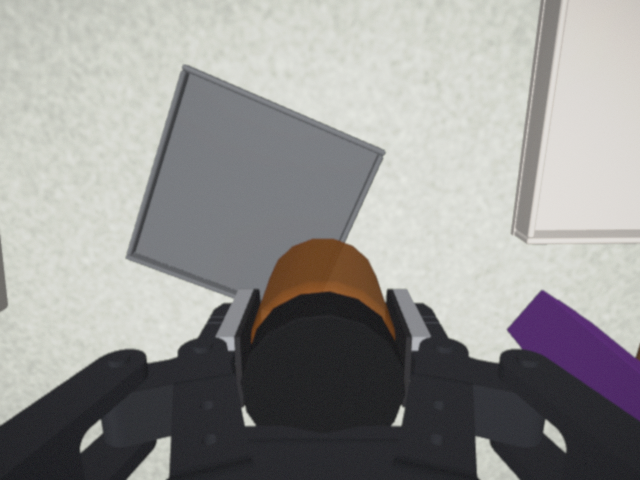

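Request:
send_rows:
  motion: "-0.2 1 0 0.2 -0.9 0 0.8;-0.2 1.6 0 0.2 -0.9 0 0.8;-0.2 1.6 0 0 0 0 0.8;-0.2 1 0 0 0 0 0.8;0 0 0 0 0 0 0.8;0 0 0 0 0 0 0.8"

```text
t: 18.95
eef_pos: [0.4568, 0.2988, 0.1785]
tool_rot: [0.002, 0.999, 0.05, 0.001]
contact_force: [-0.3, -0.3, -2.2]
gripper_width: 0.524
```

```bash
python3 - <<'E'
from h import *
st()
E
```

```text
t 18.95 p [0.4568 0.2988 0.1785] yawx 5.74 fix rx 0.28 ry 0.14 v 0.005 F [-0.3 -0.3 -2.2] g 0.524
```

Request:
send_rows:
  motion: "-0.2 0.4 -1.5 0.3 0.1 0 0.8;-0.2 0.4 -2 0 0 0 0.8;0 0 -2 0 0 0 0.8;0 0 -2 0 0 0 0.8;0 0 -2 0 0 0 0.8;0 0 -1.5 0 0 0 0.8;0 0 0 0 0 0 0.8;0 0 0 0 0 0 0.8"

```text
t: 19.62
eef_pos: [0.4591, 0.2965, 0.0655]
tool_rot: [0.002, 0.999, 0.043, 0.003]
contact_force: [-0.1, -0.3, -1.7]
gripper_width: 0.522
```

```bash
python3 - <<'E'
from h import *
st()
im=read_camera("side"); cv2.imwrite("pics/si5.png",im[:,:,::-1])
E
```

```text
t 19.62 p [0.4591 0.2965 0.0655] yawx 4.98 fix rx 0.19 ry 0.32 v 0.019 F [-0.1 -0.3 -1.7] g 0.522
```

View pics/si5.png

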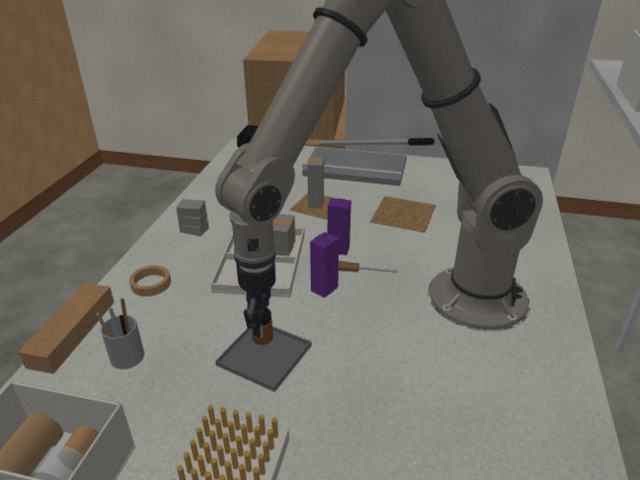

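Jar over the work tray, upright. Centre a little and descend to near contact (~0.029).

Request:
send_rows:
  motion: "-0.3 0.6 0 0.1 0.3 0 0.8;-0.3 0.6 -0.8 0 0 0 0.8;0 0 -0.8 0 0 0 0.8;0 0 -0.7 0 0 0 0.8;0 0 -0.3 0 0 0 0.8;0 0 0 0 0 0 0.8"

```text
t: 20.17
eef_pos: [0.4552, 0.3111, 0.0413]
tool_rot: [-0.001, 0.999, 0.043, 0.003]
contact_force: [0.1, -0.6, -1.6]
gripper_width: 0.517
```

```bash
python3 - <<'E'
from h import *
read_camera("side");st()
E
```

```text
t 20.22 p [0.4552 0.3111 0.0415] yawx 4.90 fix rx -0.16 ry 0.34 v 0.01 F [ 0.4  0.8 -2.7] g 0.523
```

Request:
send_rows:
  motion: "-0.1 0 -0.7 -0.1 0.3 0 0.8;0 0 -0.3 0 0 0 0.8;0 0 0 0 0 0 0.8;0 0 0 0 0 0 0.8"

```text
t: 20.55
eef_pos: [0.4543, 0.311, 0.0305]
tool_rot: [-0.0, 0.999, 0.043, 0.0]
contact_force: [-0.6, -0.5, -2.8]
gripper_width: 0.527
```

```bash
python3 - <<'E'
from h import *
read_camera("side");st()
E
```

```text
t 20.6 p [0.4544 0.3109 0.0306] yawx 4.89 fix rx -0.04 ry 0.02 v 0.006 F [ 0.5 -0.1 -2.2] g 0.522
```

Request:
send_rows:
  motion: "0 0 -0.2 0 0 0 0.8;0 0 0 0 0 0 0.8;0 0 0 0 0 0 0.8"

```text
t: 20.85
eef_pos: [0.4551, 0.3114, 0.0295]
tool_rot: [-0.001, 0.999, 0.043, 0.001]
contact_force: [-0.3, 0.5, -1.3]
gripper_width: 0.524
```

```bash
python3 - <<'E'
from h import *
read_camera("side");st()
E
```

```text
t 20.9 p [0.455  0.3114 0.0295] yawx 4.87 fix rx -0.10 ry 0.11 v 0.002 F [-0.2 -0.1 -1. ] g 0.52
```

Request:
send_rows:
  motion: "0 0 -0.2 -0.1 0.1 0 0.8;0 0 0 0 0 0 0.8;0 0 0 0 0 0 0.8"

```text
t: 21.15
eef_pos: [0.4556, 0.3119, 0.0299]
tool_rot: [0.0, 0.999, 0.042, 0.001]
contact_force: [0.5, 0.4, -2.2]
gripper_width: 0.523
```

```bash
python3 - <<'E'
from h import *
read_camera("side");st()
E
```

```text
t 21.2 p [0.4556 0.3119 0.0298] yawx 4.86 fix rx 0.01 ry 0.10 v 0.007 F [ 0.2  0.5 -1.1] g 0.524
```

Request:
send_rows:
  motion: "0 0 -0.25 0 0 0 0.8"

```text
t: 21.28
eef_pos: [0.4559, 0.3121, 0.0289]
tool_rot: [0.0, 0.999, 0.042, 0.001]
contact_force: [-12.1, -8.5, 48.6]
gripper_width: 0.518
```

Request:
send_rows:
  motion: "0 0 0 0 0 0 0.8"

```text
t: 21.37
eef_pos: [0.4561, 0.3122, 0.0295]
tool_rot: [0.0, 0.999, 0.042, 0.002]
contact_force: [-0.0, 0.5, -1.7]
gripper_width: 0.523
```

Request:
send_rows:
  motion: "0 0 -0.1 0 0 0 0.8;0 0 0 0 0 0 0.3;0 0 0 0 0 0 0.2;0 0 0 0 0 0 0.15;0 0 0 0 0 0 0.15;0 0 0 0 0 0 0.15"

```text
t: 21.87
eef_pos: [0.4566, 0.3125, 0.028]
tool_rot: [0.0, 0.999, 0.042, 0.002]
contact_force: [0.1, 1.1, 0.9]
gripper_width: 0.849
```

```bash
python3 - <<'E'
from h import *
st();im=read_camera("wrist"); cv2.imwrite("pics/w13.png",im[:,:,::-1])
E
```

```text
t 21.87 p [0.4566 0.3125 0.028 ] yawx 4.83 fix rx -0.00 ry 0.21 v 0.006 F [0.1 1.1 0.9] g 0.849
```

View pics/w13.png

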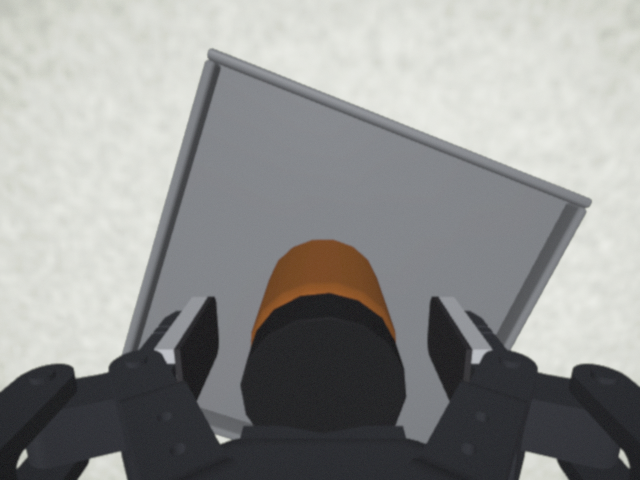

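Jar released and standing in the tray. Retreat upward.

Request:
send_rows:
  motion: "0 0 1 0 0 0 0.15;0 0 2 0 0 0 0.15;0 0 2.5 0 0 0 0.15;0 0 2.5 0 0 0 0;0 0 2.5 0 0 0 0;0 0 2.5 0 0 0 0;0 0 2 0 0 0 0;0 0 1 0 0 0 0;0 0 0 0 0 0 0;0 0 0 0 0 0 0"

```text
t: 22.75
eef_pos: [0.4537, 0.3112, 0.1989]
tool_rot: [0.0, 0.999, 0.043, 0.001]
contact_force: [-0.2, 0.3, -0.9]
gripper_width: 0.998
```

```bash
python3 - <<'E'
from h import *
st();
for n in ["scene","side"]:
    im=read_camera(n); cv2.imwrite(f"pics/{n}9.png",im[:,:,::-1])
im=read_camera("wrist"); cv2.imwrite("pics/w14.png",im[:,:,::-1])
st()
E
```

```text
t 22.75 p [0.4537 0.3112 0.1989] yawx 4.93 fix rx 0.04 ry 0.11 v 0.016 F [-0.2  0.3 -0.9] g 0.998
t 22.9 p [0.453  0.3107 0.1974] yawx 4.94 fix rx 0.13 ry -0.04 v 0.008 F [-2.1 -0.2 -0.1] g 1.002
```

View pics/scene9.png

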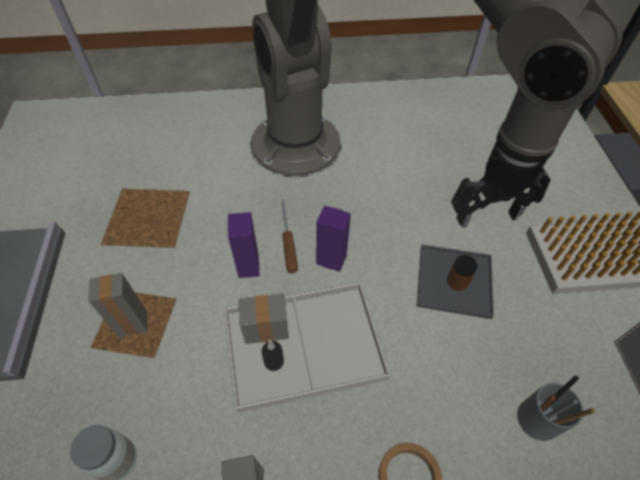

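View pics/side9.png

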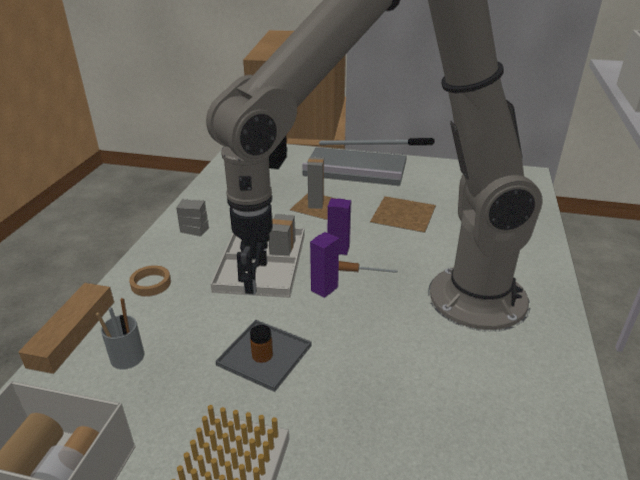

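View pics/w14.png

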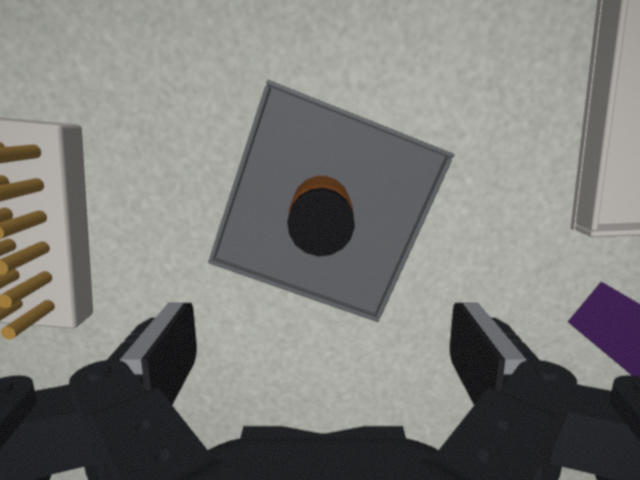

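The carton (scene pixel ~(118,305)) stands on the small pad. The jar (~(461,272)) stands upright mid work tray, and the arm is clear of both.

```bash
python3 -c "
from station import *
print(hand_in())"
```

```text
the job is handed in; nothing more can be done
None
```

The job is done and handed in at about 23 s of the 58 s allowed. I took the tall grey carton out of the stock tray first and stood it on the smaller cork pad. I then took the jar out and stood it near the middle of the grey work tray.

**Last checks:** after the arm withdrew, the scene and side pictures show the carton upright on the pad and the jar upright inside the work tray; the wrist picture confirms the jar. The purple look-alikes and the other items have not moved. The gripper is open and clear of everything, about 0.2 m up.

**Not quite clean:**
- **Contact force:** each set-down gave a brief push of about 50 N at the wrist through the held part. That is below the 120 N wrist limit, and the gripper body and arm touched nothing.
- **First approach:** the first descent on the carton drifted about 15 mm sideways. I corrected it before closing the gripper. The force readings stayed near zero and the carton was not displaced.
- **Jar grip:** the opening read about 1 mm narrower than the jar's diameter, but the jar did not slip.

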